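# Set the guest-room coffee tray

## Robot

A 6-joint arm with a two-finger parallel gripper is mounted at the origin on the work surface. World frame = base frame: x ahead of the robot, y to its left, z up, the work surface at z = 0. Lengths are in m, angles in rad, forces in N, time in s.
With the tool pointing down it reaches from about 0.35 to 0.775 m from the base axis. Payload 7.3 kg.
Tool frame: the origin (TCP) lies at the very end of the fingers, on their centre line; the grasp point (between the pads) lies 19 mm behind it (robot.tcp_to_grasp is the z of the grasp point in the tool frame, in m); z points along the fingers, y is the line along which they close (so a half turn about z gives the same grasp; the last joint's range is limited). The gripper opens to 92 mm and grips with 3 to 60 N. Pads are 19 mm wide; open, the fingers measure 130 mm over their backs; the gripper's body (75 mm by 190 mm) begins 47 mm behind the grasp point.
Start: joints at [-1.433, 0.342, 1.524, -0, 1.275, -0.146], TCP at [0.147, -0.504, 0.227] pointing down, gripper open.
Joint ranges: [-2.53, 2.53], [-0.77, 2.02], [0.04, 2.7], [-1, 4.14], [0.28, 2.66], [-3.11, 3.11]. Speed limits (rad/s): [2.57, 2.57, 3.14, 3.14, 3.14, 3.14].

## Interface

Orientations are given as [roll, pitch, yaw] about the fixed x, y, z axes, in that order (R = Rz(yaw) Ry(pitch) Rx(roll)).
In Python, from cell import monitor, read_camera, get_calibration, job, robot gives the robot as it stands. The module is installed in compiled form; this text tells all that it offers.
- The arm moves only by the tool send_rows, never from a script. Its argument "targets" is a list of rows, each an object with "translation": the shift along the tool's x, y, z in cm, a list of three; "spin": the turn about the tool's z in degrees; "jaw": the opening, from 0 (shut) to 1 (fully open). A call has exactly 5 rows; each row is the pose to reach, as a shift and turn from the pose commanded when the call began, along the tool's axes at that moment; what a row does not reach only later rows make up. A row lasts 1/10 s, in which the tool goes at most 50 mm and 8.59 degrees, less where a joint would pass 70% of its speed; a pose out of reach is approached as far as the arm can. A call with a gripper value outside its range is refused whole. The fingers move at their own pace and stop on an object; "force" is the grip in N (left out, the last holds). Time passes only in rows, so rows that repeat a pose let the fingers close, or fill a call up. It gives the time, the measured TCP pose, the force, the opening and the grip force at its end, in the units of the state.
- monitor.observe(): the state, without advancing time (a new reading comes with each control period).
- read_camera(name): name is "scene" or "top" or "wrist"; returns (picture, depth): 480x640x3 uint8, red, green, blue; 480x640 float32, m along the optical axis (not along the pixel's ray), 0 where there is no reading.
- get_calibration(name): a dict with "intrinsics" (3x3 intrinsics, pixels), "origin" and "orientation" of the camera in the world; the wrist camera has in their place "hand_eye" (4x4, takes a point from camera to tool coordinates, whose origin is the TCP and whose axes are the flange's). Camera axes: x right, y up, looking along -z (the intrinsics and any distortion apply to the point x, -y, -z); pixel columns grow to the right and rows downward; lengths in m; the calibration is good to about 2 mm. The wrist camera is an equidistant fisheye: a pixel r from the principal point sees the ray r / f radians off the axis. A picture is of the moment at which its call begins: read the wrist's pose just before it. get_calibration takes no time and is no camera call.
- job.hand_in(): hands the job in; it is judged then, once.
The state is a dict: "time": time; "qpos": joint angles; "qvel": joint speeds; "joint_efforts": joint torques, N m; "tool_pos": TCP position; "tool_rot": TCP orientation; "contact_force": force on the tool from outside, world axes, zero at the start; "torque": the same for the moment, N m; "opening": finger opening in m; "grip_force": force on a finger pad.
Only numpy, scipy, OpenCV 4.12 (cv2) and the standard library are available. Lean on these libraries where they do the work, as an engineer would, in place of code of your own. Each camera call takes 0.05 s, during which the arm holds its last target. There are 200 camera calls.

## Task

Set the coffee tray for the next guest: stand the mug, the espresso cup, the sugar caddy and the stirrer box upright, each centred on the cork coaster of its own shape and size, with the square and the oblong pieces in line with their coasters, and put the lid on the caddy, seated and square with it. Set each piece down without dropping it, and leave the bowl of sweets where it stands.

Things in the scene. Friction and masses are not known exactly. Their poses are not given: they have to be found in the camera images.
- mug: the larger of two sage-green round mugs: straight-sided, 62 mm across, 75 mm tall, open at the top, wall 4 mm; handle reaching 59 mm from the axis. Upright on the sideboard, right of the tray. Origin: centre of its underside, z up, y towards the handle. Grip across its body along its own x (62 mm), clear of the handle.
- espresso_cup: the smaller sage-green mug, an espresso cup: straight-sided, 45 mm across, 58 mm tall, open at the top, wall 4 mm; handle reaching 42 mm from the axis. Upright on the sideboard, right of the tray. Origin: centre of its underside, z up, y towards the handle. Grip across its body along its own x (45 mm).
- caddy: sage-green square sugar caddy, an open-topped empty box without its lid: 58 x 58 mm, 56 mm tall, wall and floor 4 mm (opening 50 x 50 mm). Upright on the sideboard, right of the tray. Origin: centre of its underside, z up, x and y square to its sides.
- caddy_lid: the caddy's lid: sage-green plate 60 x 60 mm, 8 mm thick (6 to 14 mm above its origin); round knob on top, 22 mm across (14 to 38 mm); under it a round plug, 36 mm across, 6 mm deep, on which it lies. Right of the tray. Origin: centre of the plug's underside, z up, x and y square to the plate. Seated, the plate rests on the caddy's rim and its origin is 50 mm above the caddy's.
- stirrer_box: sage-green oblong box filled flush with wooden coffee stirrers (all one piece): 92 mm long, 44 mm wide, 56 mm tall. Upright on the sideboard, right of the tray. Origin: centre of its underside, z up, x along its length.
- coaster_round_large: large round cork coaster, 82 mm across, for the mug. 4 mm thick, fixed on the tray, top 8 mm above the sideboard. Origin: centre of its underside (4 mm above the sideboard), z up.
- coaster_round_small: small round cork coaster, 61 mm across, for the espresso cup. 4 mm thick, fixed on the tray, top 8 mm above the sideboard. Origin: centre of its underside (4 mm above the sideboard), z up.
- coaster_square: square cork coaster, 74 x 74 mm, for the caddy. 4 mm thick, fixed on the tray, top 8 mm above the sideboard. Origin: centre of its underside (4 mm above the sideboard), z up, x and y square to its sides.
- coaster_oblong: oblong cork coaster, 108 x 60 mm, for the stirrer box. 4 mm thick, fixed on the tray, top 8 mm above the sideboard. Origin: centre of its underside (4 mm above the sideboard), z up, x along its length. The four coasters lie in a 130 mm square, in any order, on a fixed round cream tray 330 mm across, rim 14 mm high (handles 26 mm).
- sweets_bowl: bystander: pale green round bowl of wrapped sweets, 110 mm across, 50 mm tall, standing loose beyond the cups, farther from the robot. Origin: centre of its underside, z up. Not to be moved.
Mind the look-alikes: they are no part of the job. Leave any blue or pink look-alike of the espresso_cup alone. What is shaped like the stirrer_box but orange is not meant.

How it is judged:
At the end, for the whole second after the job is handed in: Mug, espresso cup, caddy and stirrer box rest upright (0.1 rad) on their own coasters, centred within 12 mm; caddy and stirrer box in line with theirs within 0.25 rad (any side). The lid is seated level on the caddy, centred within 10 mm, square within 0.25 rad. All released, at rest (horizontal distance between mug and coaster_round_large below 0.012 m and z of mug in the frame of coaster_round_large between 0.001 and 0.007 m and angle between each of mug, espresso_cup, caddy, stirrer_box, caddy_lid's own z axis and vertical below 0.1 rad and linear speed of each of mug, espresso_cup, caddy, stirrer_box, caddy_lid below 0.02 m/s and horizontal distance between espresso_cup and coaster_round_small below 0.012 m and z of espresso_cup in the frame of coaster_round_small between 0.001 and 0.007 m and horizontal distance between caddy and coaster_square below 0.012 m and z of caddy in the frame of coaster_square between 0.001 and 0.007 m and (angle between the x axis of caddy and the x axis of coaster_square, either way round below 0.25 rad or angle between the x axis of caddy and the y axis of coaster_square, either way round below 0.25 rad) and horizontal distance between stirrer_box and coaster_oblong below 0.012 m and z of stirrer_box in the frame of coaster_oblong between 0.001 and 0.007 m and angle between the x axis of stirrer_box and the x axis of coaster_oblong, either way round below 0.25 rad and horizontal distance between caddy_lid and caddy below 0.01 m and z of caddy_lid in the frame of caddy between 0.047 and 0.053 m and (angle between the x axis of caddy_lid and the x axis of caddy, either way round below 0.25 rad or angle between the x axis of caddy_lid and the y axis of caddy, either way round below 0.25 rad)); the robot touches nothing.
It fails at once if the bowl of sweets is shoved out of its place (more than 20 mm) (distance of sweets_bowl from where it was at the start of the episode above 0.02 m).
It fails at once if a piece is dropped or knocked flying: it moves faster than 0.6 m/s while the fingers do not touch it (a free fall of about 18 mm) ((linear speed of mug above 0.6 m/s and contact force between the fingers and mug below 0.01 N) or (linear speed of espresso_cup above 0.6 m/s and contact force between the fingers and espresso_cup below 0.01 N) or (linear speed of caddy above 0.6 m/s and contact force between the fingers and caddy below 0.01 N) or (linear speed of stirrer_box above 0.6 m/s and contact force between the fingers and stirrer_box below 0.01 N) or (linear speed of caddy_lid above 0.6 m/s and contact force between the fingers and caddy_lid below 0.01 N)).
It also fails if it takes over 136 s, if anything falls off the work surface, if the arm or the gripper's body presses on something with over 40 N, if the wrist force passes 120 N, or if a joint passes its speed limit or range.

## Working session

There is one attempt and no reset: what is moved stays moved. The work goes in short steps, Python scripts to look and compute and a tool call to move; the robot and the scene stay as the last step left them, time stands still between calls to the robot, and variables do not carry over. Pictures are saved under pics/ and viewed, at most 14 in all, crops included, and the job is handed in when it is done.

Besides the shell and the picture viewer there is one more tool, called as a command line: name --argument value ..., lists and objects as JSON in quotes. send_rows: Moves the arm, as the interface text tells. Its arguments: {"type":"object","properties":{"targets":{"type":"array"},"force":{"type":"number"}},"required":["targets"]}

```bash
mkdir -p pics
cat > h.py <<'E'
import numpy as np, cv2
from cell import monitor, read_camera, get_calibration, job, robot
from scipy.spatial.transform import Rotation as R
def save(n,im): cv2.imwrite('pics/'+n,cv2.cvtColor(im,cv2.COLOR_RGB2BGR))
E
python3 - <<'E'
from h import *
print(monitor.observe())
for n in ("scene","top","wrist"):
    c=get_calibration(n); print(n,c)
    im,d=read_camera(n); save(n+'0.png',im); np.savez(n+'0.npz',im=im,d=d)
print(robot.tcp_to_grasp, monitor.observe()['time'])
E
```

```text
{'time': 0.0, 'qpos': array([-1.43300029e+00,  3.42711045e-01,  1.52501955e+00,  1.15044756e-05,
        1.27539433e+00, -1.46011246e-01]), 'qvel': array([-0.00064432,  0.0002917 ,  0.00107525, -0.00012814, -0.00030312,
        0.00083429]), 'joint_efforts': array([-3.46255765e-04, -4.31243277e+01, -2.44226432e+01,  7.15763122e-02,
        5.58116147e-02, -1.42140502e-04]), 'tool_pos': array([ 0.14696924, -0.5035851 ,  0.22605014]), 'tool_rot': array([-3.14007829e+00, -2.33817864e-04,  2.83803748e-01]), 'contact_force': array([-0.47745281, -1.13680193, -1.00397739]), 'torque': array([ 0.04892268,  0.06888038, -0.00146209]), 'grip_force': 0.0, 'opening': 0.09191208998212337}
scene {'intrinsics': array([[563.8404329 ,   0.        , 311.7300411 ],
       [  0.        , 563.8404329 , 232.79212253],
       [  0.        ,   0.        ,   1.        ]]), 'origin': array([ 1.1997007 , -0.41494914,  0.94319382]), 'orientation': array([ 0.66017584, -0.01752631,  1.11518318])}
top {'intrinsics': array([[604.17604986,   0.        , 331.92393159],
       [  0.        , 604.17604986, 233.72859866],
       [  0.        ,   0.        ,   1.        ]]), 'origin': array([ 0.28213835, -0.06636171,  1.34266442]), 'orientation': array([ 2.18303949e-01, -1.57903217e-03, -1.61365870e+00])}
wrist {'intrinsics': array([[371.64829954,   0.        , 327.46292376],
       [  0.        , 371.64829954, 241.40793063],
       [  0.        ,   0.        ,   1.        ]]), 'hand_eye': array([[-6.18356978e-04,  9.64617273e-01,  2.63653436e-01,
         7.03223587e-02],
       [ 9.99999787e-01,  5.41350583e-04,  3.64723952e-04,
         7.85475173e-04],
       [ 2.09090083e-04,  2.63653605e-01, -9.64617402e-01,
        -1.57796285e-01],
       [ 0.00000000e+00,  0.00000000e+00,  0.00000000e+00,
         1.00000000e+00]])}
-0.0188 0.15
```

View pics/top0.png

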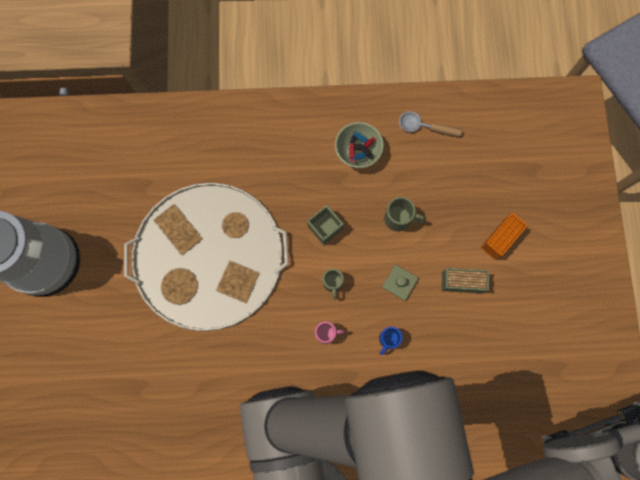

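View pics/scene0.png

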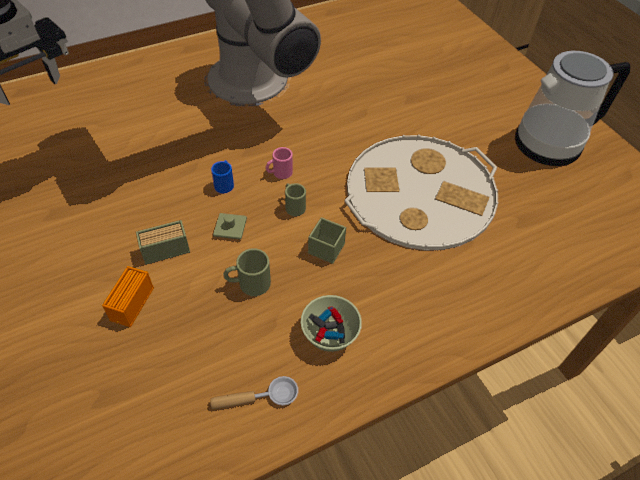

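Top view candidates: mug is the sage mug at (400,213). For the espresso cup, sage (333,281) matches the description; pink (326,332) and blue (391,338) do not. For the stirrer box, sage (467,280) matches; orange (505,236) does not. Caddy is at (326,225), lid at (401,282), bowl at (360,146), and the coasters are on the tray around (210,257).

```bash
cat >> h.py <<'E'
def cloud(n,d,pose=None):
    c=get_calibration(n); K=c['intrinsics']; v,u=np.mgrid[:480,:640].astype(float)
    p=np.stack([(u-K[0,2])/K[0,0]*d,-(v-K[1,2])/K[1,1]*d,-d],-1)
    return p@R.from_euler('xyz',c['orientation']).as_matrix().T+c['origin']
def blobs(mask,amin=60):
    n,l,s,c=cv2.connectedComponentsWithStats(mask.astype(np.uint8))
    return [(l==i,c[i],s[i,4]) for i in range(1,n) if s[i,4]>=amin]
E
python3 - <<'E'
from h import *
for n in ("top","scene"):
    z=np.load(n+'0.npz'); im,d=z['im'],z['d']; P=cloud(n,d)
    hsv=cv2.cvtColor(im,cv2.COLOR_RGB2HSV); H,S,V=[hsv[...,i].astype(int) for i in range(3)]
    print(n,'table z',np.median(P[400:,:200,2][d[400:,:200]>0]) if n=='top' else '')
    g=(H>38)&(H<85)&(S>40)
    print('green')
    for m,c,a in blobs(g,100):
        q=P[m&(d>0)]; zt=np.percentile(q[:,2],95); 
        t=q[q[:,2]>zt-.006]; r=cv2.minAreaRect((t[:,:2]*1000).astype(np.float32))
        (cc,rad)=cv2.minEnclosingCircle((t[:,:2]*1000).astype(np.float32))
        print(c.round(),a,im[m].mean(0).round(),'z',q[:,2].min().round(3),zt.round(4),'rect',np.round(r[0]),np.round(r[1]),round(r[2],1),'circ',np.round(cc),round(rad,1))
    print('cork')
    k=(H>8)&(H<25)&(S>60)
    tray=(S<60)&(V>150)&(P[...,2]<.05)&(P[...,2]>-.02)
    tm=max(blobs(tray,500),key=lambda b:b[2])[0].astype(np.uint8)
    hull=cv2.convexHull(cv2.findContours(tm,0,2)[0][0]); hm=np.zeros_like(tm)
    cs=max(cv2.findContours(tm,0,2)[0],key=cv2.contourArea); cv2.fillPoly(hm,[cv2.convexHull(cs)],1)
    for m,c,a in blobs(k&(hm>0),200):
        q=P[m&(d>0)]; r=cv2.minAreaRect((q[:,:2]*1000).astype(np.float32)); 
        print(c.round(),a,'z',np.median(q[:,2]).round(4),'mean',(q.mean(0)*1000).round(1),'rect',np.round(r[0],1),np.round(r[1]),round(r[2],1))
E
```

```text
top table z 0.0008602709154543753
green
cork
[178. 229.] 1249 z 0.0085 mean [603.5 267.6   8.5] rect [604.1 267.8] [110.  61.] 37.9
[235. 225.] 560 z 0.0082 mean [608.4 138.1   8.1] rect [608.5 138.2] [60. 60.] 17.5
[237. 281.] 1112 z 0.0086 mean [478.2 133.4   8.5] rect [478.9 133.3] [75. 75.] 65.1
[179. 286.] 1064 z 0.0086 mean [474.  263.2   8.6] rect [474.4 263.6] [81. 80.] 42.3
scene table z 
green
cork
[428. 161.] 717 z 0.0084 mean [479.4 259.3   8.4] rect [477.8 260.9] [81. 83.] 48.1
[381. 179.] 814 z 0.0082 mean [483.5 130.3   8.2] rect [482.3 130.9] [75. 80.] 65.4
[462. 198.] 1040 z 0.0085 mean [609.3 264.2   8.4] rect [607.7 265.4] [109.  67.] 38.5
[414. 218.] 511 z 0.0085 mean [613.7 134.3   8.4] rect [613.2 135.7] [61. 62.] 69.7
```

Run:
```python
from h import *
im=np.load('top0.npz')['im']; save('crop0.png',cv2.resize(im[180:360,290:530],None,fx=3,fy=3,interpolation=cv2.INTER_CUBIC))
```

```text
(no output)
```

View pics/crop0.png

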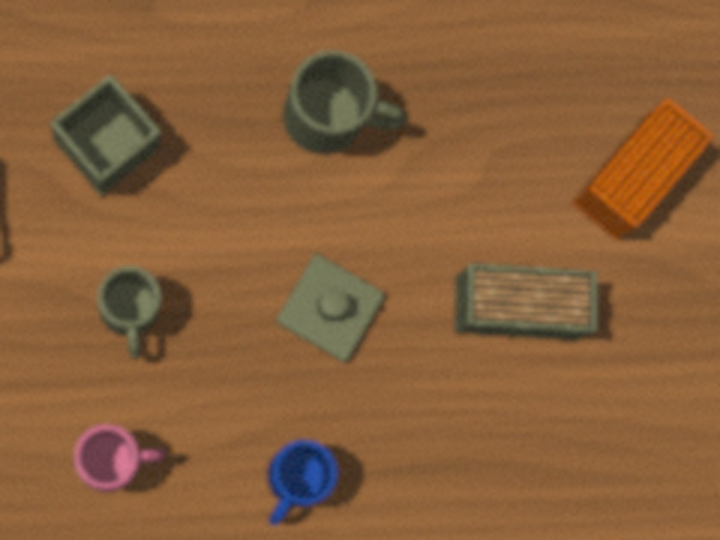

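The crop confirms the sage caddy at (107,132), mug (333,100), espresso cup (130,300), lid (335,308) and stirrer box (530,300). The pink, blue and orange look-alikes are clearly separate.

Run:
```python
from h import *
for n in ("top","scene"):
    z=np.load(n+'0.npz'); im,d=z['im'],z['d']; P=cloud(n,d); X=P*1000
    g=(d>0)&(X[...,2]>5)&(X[...,1]<60)&(X[...,1]>-420)&(X[...,0]>340)&(X[...,0]<800)&(X[...,2]<100)
    print(n)
    for m,c,a in blobs(g,100):
        q=X[m]; zt=np.percentile(q[:,2],97) 
        out=[]
        for lo in ([zt-7]):
            t=q[q[:,2]>lo]; r=cv2.minAreaRect(t[:,:2].astype(np.float32)); 
            cc,rad=cv2.minEnclosingCircle(t[:,:2].astype(np.float32))
        l=q[(q[:,2]>7)&(q[:,2]<20)] if len(q) else q
        print(c.round(),a,im[m].mean(0).round(),cv2.cvtColor(im[m].mean(0).astype(np.uint8)[None,None],cv2.COLOR_RGB2HSV).ravel(),'zt',zt.round(1),len(t),'rect',np.round(r[0],1),np.round(r[1]),round(r[2],1),'circ',np.round(cc),round(rad,1))
        if zt<45:
            s=q[(q[:,2]>9)&(q[:,2]<20)]; print('  plate',cv2.minAreaRect(s[:,:2].astype(np.float32)))
```

```text
top
[359. 150.] 1214 [89. 83. 72.] [18 52 89] zt 51.8 259 rect [ 760.2 -149.9] [108.  79.] 89.9 circ [ 773. -150.] 54.8
[401. 214.] 791 [78. 77. 58.] [30 66 77] zt 77.2 166 rect [ 609.5 -230.4] [61. 61.] 86.3 circ [ 609. -232.] 31.8
[324. 224.] 617 [83. 82. 62.] [29 68 83] zt 58.8 176 rect [594.6 -65. ] [59. 59.] 37.3 circ [594. -66.] 39.1
[278. 251.] 532 [182. 171. 152.] [ 19  41 181] zt 28.3 140 rect [541.5  33.9] [114.  27.] 1.0 circ [541.  47.] 56.8
  plate ((542.1904296875, 40.156070709228516), (173.39328002929688, 38.24791717529297), 0.2870926856994629)
[399. 282.] 742 [115. 116.  86.] [ 31  66 116] zt 39.1 71 rect [ 461.3 -224.8] [20. 20.] 42.7 circ [ 461. -225.] 10.9
  plate ((460.1968078613281, -224.69473266601562), (60.04420471191406, 63.531028747558594), 57.19036865234375)
[332. 281.] 353 [91. 89. 66.] [27 73 91] zt 61.4 117 rect [469.4 -77.1] [44. 43.] 42.4 circ [466. -77.] 25.9
[465. 280.] 1072 [120. 101.  72.] [ 19 103 119] zt 58.8 621 rect [ 456.5 -365.1] [94. 44.] 84.1 circ [ 455. -365.] 49.6
[326. 330.] 271 [148.  85. 100.] [173 108 147] zt 61.9 76 rect [359.9 -56.8]
[... 723 characters left out ...]
.] 24.5
[230. 226.] 683 [119. 119.  84.] [ 31  75 119] zt 38.4 82 rect [ 466.2 -229.8] [19. 21.] 70.2 circ [ 466. -230.] 11.5
  plate ((465.6297302246094, -229.815185546875), (60.58058166503906, 63.275535583496094), 57.27787780761719)
[326. 239.] 1101 [77. 77. 53.] [31 79 77] zt 57.5 271 rect [598.3 -69.6] [60. 62.] 37.1 circ [598. -69.] 42.0
[162. 241.] 1544 [109.  96.  64.] [ 21 105 109] zt 57.2 813 rect [ 460.9 -369.5] [92. 50.] 84.5 circ [ 461. -369.] 50.2
[251. 271.] 1452 [76. 76. 53.] [29 81 76] zt 75.8 273 rect [ 613.8 -235. ] [63. 62.] 15.5 circ [ 613. -233.] 33.3
[328. 318.] 2156 [101.  94.  77.] [ 20  63 101] zt 51.2 474 rect [ 761.1 -153.1] [108.  78.] 90.0 circ [ 775. -153.] 54.9
```

```bash
cat >> h.py <<'E'
def plan(x,y,z,yaw):
    "mm, deg -> tool-axis shift in cm and spin in deg from the measured pose"
    s=monitor.observe(); M=R.from_euler('xyz',s['tool_rot']).as_matrix(); Y=np.degrees(s['tool_rot'][2])
    t=M.T@(np.array([x,y,z])/1000-s['tool_pos'])*100
    dy=(Y-yaw+180)%360-180
    print('t',round(s['time'],2),'pos',(s['tool_pos']*1000).round(1),'yaw',Y.round(1),'->shift',t.round(2),'spin',dy.round(1),'spin/halfturn',((dy+90)%180-90).round(1),'q6',np.degrees(s['qpos'][5]).round(),'grip',round(s['grip_force'],1),'open',round(s['opening']*1000,1))
def wcloud(tag):
    s=monitor.observe(); im,d=read_camera('wrist'); save(tag+'.png',im); c=get_calibration('wrist'); K=c['intrinsics']
    v,u=np.mgrid[:480,:640].astype(float); a=(u-K[0,2])/K[0,0]; b=(v-K[1,2])/K[1,1]; th=np.hypot(a,b)+1e-9
    k=np.tan(np.minimum(th,1.4))/th; p=np.stack([a*k*d,-b*k*d,-d],-1)
    E=c['hand_eye']; p=p@E[:3,:3].T+E[:3,3]
    return im,d,(p@R.from_euler('xyz',s['tool_rot']).as_matrix().T+s['tool_pos'])*1000
def wfind(X,d,x,y,r,zlo=5,zhi=100,near=70):
    "blobs standing above the table near (x,y): top-face rectangle/circle"
    g=(d>0)&(X[...,2]>zlo)&(X[...,2]<zhi)&(np.hypot(X[...,0]-x,X[...,1]-y)<r)
    for m,c,a in blobs(g,150):
        q=X[m]; zt=np.percentile(q[:,2],97); t=q[q[:,2]>zt-6][:,:2].astype(np.float32)
        if len(t)<20: continue
        rc=cv2.minAreaRect(t); cc,rad=cv2.minEnclosingCircle(t); far=q[np.argmax(np.hypot(*(q[:,:2]-rc[0]).T))]
        print('px',c.round(),a,'zt',zt.round(1),'rect',np.round(rc[0],1),np.round(rc[1]),round(rc[2],1),'circ',np.round(cc,1),round(rad,1),'farthest',(far[:2]-rc[0]).round(),far[2].round())
E
python3 -c "
from h import *
plan(459,-367,200,84.4)"
```

```text
t 0.15 pos [ 147.  -503.7  226.2] yaw 16.3 ->shift [33.78 -4.38  2.63] spin -68.1 spin/halfturn -68.1 q6 -8.0 grip 0.0 open 92.0
```

send_rows --targets '[{"translation": [4.2, -0.5, 0.3], "spin": -8, "jaw": 1}, {"translation": [8.4, -1, 0.6], "spin": -16, "jaw": 1}, {"translation": [12.6, -1.6, 0.9], "spin": -24, "jaw": 1}, {"translation": [16.8, -2.2, 1.2], "spin": -32, "jaw": 1}, {"translation": [21, -2.7, 1.5], "spin": -40, "jaw": 1}]'

```text
time: 0.65
tool_pos: [0.3424, -0.4182, 0.2114]
tool_rot: [-3.141, -0.0, 0.987]
contact_force: [0.4, 0.3, 0.7]
opening: 0.092
grip_force: 0.0
```

```bash
python3 -c "
from h import *
plan(459,-367,200,84.4)"
```

```text
t 0.65 pos [ 342.4 -418.2  211.4] yaw 56.6 ->shift [10.7   6.91  1.14] spin -27.8 spin/halfturn -27.8 q6 -25.0 grip 0.0 open 92.0
```

send_rows --targets '[{"translation": [3.6, 2.3, 0.4], "spin": -8, "jaw": 1}, {"translation": [7.2, 4.6, 0.8], "spin": -16, "jaw": 1}, {"translation": [10.7, 6.9, 1.1], "spin": -24, "jaw": 1}, {"translation": [10.7, 6.9, 1.1], "spin": -27.8, "jaw": 1}, {"translation": [10.7, 6.9, 1.1], "spin": -27.8, "jaw": 1}]'

```text
time: 1.15
tool_pos: [0.4586, -0.3676, 0.1999]
tool_rot: [-3.14, -0.001, 1.47]
contact_force: [-0.6, -0.3, 0.1]
opening: 0.0917
grip_force: 0.0
```

```bash
python3 -c "
from h import *
im,d,X=wcloud('w1'); np.savez('w1.npz',im=im,d=d,X=X)
print((d>0).mean(), np.median(X[...,2][d>0]))
wfind(X,d,459,-367,75); wfind(X,d,463,-227,60)
plan(459,-367,17,84.4)"
```

```text
0.9668880208333334 0.6870987264950001
px [327. 224.] 5189 zt 56.5 rect [ 457.9 -368.2] [91. 44.] 83.9 circ [ 457.5 -368.2] 50.0 farthest [-26. -43.] 54.0
px [317.  71.] 4049 zt 38.1 rect [ 463.  -229.3] [21. 21.] 39.9 circ [ 462.8 -228.9] 11.2 farthest [  8. -40.] 9.0
t 1.2 pos [ 457.9 -368.2  200.2] yaw 84.0 ->shift [ 0.13  0.11 18.32] spin -0.4 spin/halfturn -0.4 q6 -40.0 grip 0.0 open 91.9
```

View pics/w1.png

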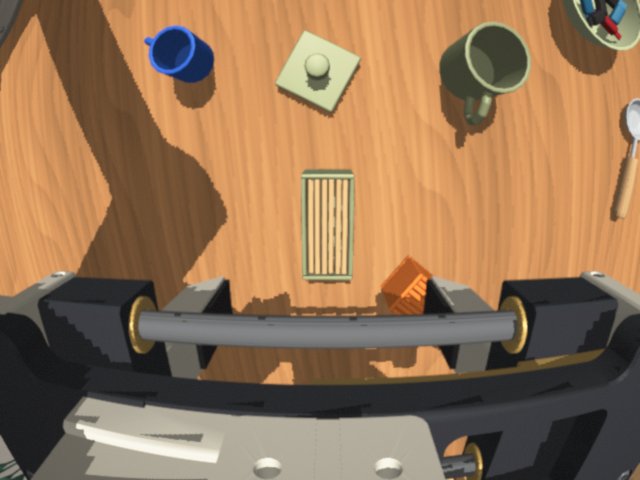

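The wrist picture shows the sage stirrer box at (327,224), the lid at (317,71) and the mug at (485,60). The wrist fix for the box, (457.9, -368.2) with top at 56.5 mm, agrees with the other two views, so I'm grasping it now.

send_rows --targets '[{"translation": [0, 0, 4.6], "spin": 0, "jaw": 1}, {"translation": [0, 0, 9.2], "spin": 0, "jaw": 1}, {"translation": [0, 0, 13.8], "spin": 0, "jaw": 1}, {"translation": [0, 0, 17], "spin": 0, "jaw": 1}, {"translation": [0, 0, 18.3], "spin": 0, "jaw": 1}]'

```text
time: 1.7
tool_pos: [0.4555, -0.3679, 0.0146]
tool_rot: [-3.137, -0.003, 1.464]
contact_force: [-0.7, 0.3, -0.0]
opening: 0.092
grip_force: 0.0
```

send_rows --targets '[{"translation": [0, 0, 0], "spin": 0, "jaw": 0.35}, {"translation": [0, 0, 0], "spin": 0, "jaw": 0.35}, {"translation": [0, 0, 0], "spin": 0, "jaw": 0.35}, {"translation": [0, 0, 0], "spin": 0, "jaw": 0.35}, {"translation": [0, 0, 0], "spin": 0, "jaw": 0.35}]' --force 25

```text
time: 2.2
tool_pos: [0.4583, -0.3691, 0.0189]
tool_rot: [3.14, 0.001, 1.467]
contact_force: [-0.1, 0.7, -0.2]
opening: 0.0564
grip_force: 0.0
```

send_rows --targets '[{"translation": [0, 0, 0], "spin": 0, "jaw": 0.3}, {"translation": [0, 0, 0], "spin": 0, "jaw": 0.3}, {"translation": [0, 0, 0], "spin": 0, "jaw": 0.3}, {"translation": [0, 0, 0], "spin": 0, "jaw": 0.3}, {"translation": [0, 0, 0], "spin": 0, "jaw": 0.3}]'

```text
time: 2.7
tool_pos: [0.4581, -0.3688, 0.0181]
tool_rot: [3.141, 0.0, 1.467]
contact_force: [0.1, 1.4, 5.3]
opening: 0.0442
grip_force: 25.0
```

send_rows --targets '[{"translation": [0, 0, -1], "spin": 0, "jaw": 0.3}, {"translation": [0, 0, -3], "spin": 0, "jaw": 0.3}, {"translation": [0, 0, -6], "spin": 0, "jaw": 0.3}, {"translation": [0, 0, -9], "spin": 0, "jaw": 0.3}, {"translation": [0, 0, -11], "spin": 0, "jaw": 0.3}]'

```text
time: 3.2
tool_pos: [0.4581, -0.3689, 0.1298]
tool_rot: [3.141, 0.001, 1.467]
contact_force: [0.3, -0.1, -3.1]
opening: 0.0436
grip_force: 25.0
```

```bash
python3 -c "
from h import *
plan(606,266,126,38)"
```

```text
t 3.2 pos [ 458.1 -368.9  129.8] yaw 84.1 ->shift [64.68  8.15  0.32] spin 46.1 spin/halfturn 46.1 q6 -40.0 grip 25.0 open 43.6
```

send_rows --targets '[{"translation": [2.5, 0.3, 0], "spin": 0, "jaw": 0.3}, {"translation": [7, 0.9, 0], "spin": 0, "jaw": 0.3}, {"translation": [11.5, 1.5, 0], "spin": 0, "jaw": 0.3}, {"translation": [16, 2, 0], "spin": 0, "jaw": 0.3}, {"translation": [20.5, 2.6, 0], "spin": 0, "jaw": 0.3}]'

```text
time: 3.7
tool_pos: [0.5046, -0.1656, 0.1277]
tool_rot: [-3.141, -0.0, 1.467]
contact_force: [0.6, -0.0, -2.9]
opening: 0.0438
grip_force: 25.0
```

send_rows --targets '[{"translation": [4.5, 0.6, 0], "spin": 0, "jaw": 0.3}, {"translation": [9, 1.1, 0], "spin": 0, "jaw": 0.3}, {"translation": [13.5, 1.7, 0], "spin": 0, "jaw": 0.3}, {"translation": [18, 2.2, 0], "spin": 0, "jaw": 0.3}, {"translation": [22.5, 2.8, 0], "spin": 0, "jaw": 0.3}]'

```text
time: 4.2
tool_pos: [0.5558, 0.0553, 0.1276]
tool_rot: [-3.141, 0.0, 1.467]
contact_force: [0.4, -0.4, -3.0]
opening: 0.0437
grip_force: 25.0
```

send_rows --targets '[{"translation": [4.5, 0.6, 0], "spin": 8, "jaw": 0.3}, {"translation": [9, 1.1, 0], "spin": 16, "jaw": 0.3}, {"translation": [13.5, 1.7, 0], "spin": 24, "jaw": 0.3}, {"translation": [18, 2.3, 0], "spin": 32, "jaw": 0.3}, {"translation": [20, 2.6, 0], "spin": 40, "jaw": 0.3}]'

```text
time: 4.7
tool_pos: [0.6023, 0.2537, 0.1273]
tool_rot: [-3.141, -0.0, 0.766]
contact_force: [-0.0, -0.1, -2.1]
opening: 0.0438
grip_force: 25.0
```

```bash
python3 -c "
from h import *
plan(606,266,26,38)"
```

```text
t 4.7 pos [602.3 253.7 127.3] yaw 43.9 ->shift [ 1.12 -0.62 10.13] spin 5.9 spin/halfturn 5.9 q6 62.0 grip 25.0 open 43.8
```

send_rows --targets '[{"translation": [0.6, -0.3, 0], "spin": 3, "jaw": 0.3}, {"translation": [1.1, -0.6, 0], "spin": 5.9, "jaw": 0.3}, {"translation": [1.1, -0.6, 0], "spin": 5.9, "jaw": 0.3}, {"translation": [1.1, -0.6, 0], "spin": 5.9, "jaw": 0.3}, {"translation": [1.1, -0.6, 0], "spin": 5.9, "jaw": 0.3}]'

```text
time: 5.2
tool_pos: [0.6062, 0.2611, 0.1276]
tool_rot: [3.142, 0.001, 0.667]
contact_force: [-0.0, -0.0, -3.5]
opening: 0.0437
grip_force: 25.0
```

```bash
cat >> h.py <<'E'
def cork(im,d,X):
    hsv=cv2.cvtColor(im,cv2.COLOR_RGB2HSV); H,S,V=[hsv[...,i].astype(int) for i in range(3)]
    k=(H>8)&(H<25)&(S>60)&(d>0)&(X[...,2]>4)&(X[...,2]<14)&(np.hypot(X[...,0]-542,X[...,1]-199)<150)
    for m,c,a in blobs(k,500):
        q=X[m]; r=cv2.minAreaRect(q[:,:2].astype(np.float32))
        print('cork px',c.round(),a,'z',np.median(q[:,2]).round(1),'mean',q.mean(0)[:2].round(1),'rect',np.round(r[0],1),np.round(r[1]),round(r[2],1))
E
python3 -c "
from h import *
im,d,X=wcloud('w2'); cork(im,d,X)
plan(606,266,26,38)"
```

```text
cork px [323. 176.] 2612 z 7.8 mean [639.5 291.1] rect [639.4 291.1] [24. 61.] 38.0
t 5.25 pos [606.3 261.1 127.7] yaw 38.2 ->shift [ 0.29 -0.41 10.17] spin 0.2 spin/halfturn 0.2 q6 68.0 grip 25.0 open 44.2
```

View pics/w2.png

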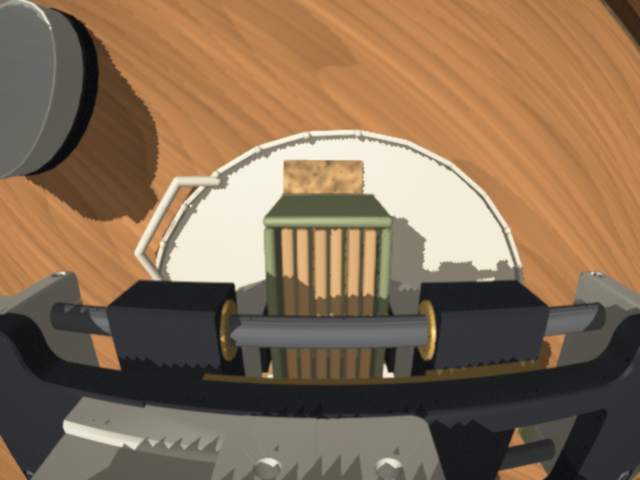

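The wrist picture shows the held box at (327,300). The far end of the oblong coaster shows at (323,176), which puts its centre near (606.3, 265.2) at 38°, in line with the other views.

send_rows --targets '[{"translation": [0.2, -0.3, 2], "spin": 0, "jaw": 0.3}, {"translation": [0.2, -0.4, 5], "spin": 0, "jaw": 0.3}, {"translation": [0.2, -0.4, 8], "spin": 0, "jaw": 0.3}, {"translation": [0.2, -0.4, 9.5], "spin": 0, "jaw": 0.3}, {"translation": [0.2, -0.4, 9.9], "spin": 0, "jaw": 0.3}]'

```text
time: 5.75
tool_pos: [0.6044, 0.2653, 0.0268]
tool_rot: [-3.14, 0.003, 0.666]
contact_force: [0.5, -0.4, -2.1]
opening: 0.044
grip_force: 25.0
```

send_rows --targets '[{"translation": [0, 0, 0.1], "spin": 0, "jaw": 0.3}, {"translation": [0, 0, 0.2], "spin": 0, "jaw": 0.3}, {"translation": [0, 0, 0.2], "spin": 0, "jaw": 0.3}, {"translation": [0, 0, 0.2], "spin": 0, "jaw": 0.3}, {"translation": [0, 0, 0.2], "spin": 0, "jaw": 0.3}]'

```text
time: 6.25
tool_pos: [0.6058, 0.2661, 0.0274]
tool_rot: [3.141, -0.001, 0.666]
contact_force: [-0.4, 0.7, -2.7]
opening: 0.0436
grip_force: 25.0
```

send_rows --targets '[{"translation": [0, 0, 0.1], "spin": 0, "jaw": 0.3}, {"translation": [0, 0, 0.1], "spin": 0, "jaw": 0.3}, {"translation": [0, 0, 0.1], "spin": 0, "jaw": 0.7}, {"translation": [0, 0, 0.1], "spin": 0, "jaw": 0.7}, {"translation": [0, 0, 0.1], "spin": 0, "jaw": 0.7}]'

```text
time: 6.75
tool_pos: [0.6056, 0.266, 0.0258]
tool_rot: [3.141, -0.0, 0.666]
contact_force: [0.2, 0.2, 0.1]
opening: 0.0623
grip_force: 0.0
```

send_rows --targets '[{"translation": [0, 0, 0], "spin": 0, "jaw": 0.7}, {"translation": [0, 0, -2], "spin": 0, "jaw": 0.7}, {"translation": [0, 0, -6], "spin": 0, "jaw": 0.7}, {"translation": [0, 0, -10], "spin": 0, "jaw": 1}, {"translation": [0, 0, -14], "spin": 0, "jaw": 1}]'

```text
time: 7.25
tool_pos: [0.6053, 0.2659, 0.1671]
tool_rot: [-3.142, 0.0, 0.666]
contact_force: [0.5, 0.3, -0.2]
opening: 0.0758
grip_force: 0.0
```

```bash
python3 -c "
from h import *
im,d,X=wcloud('w3'); np.savez('w3.npz',im=im,d=d,X=X)
wfind(X,d,606,266,80,zlo=30); cork(im,d,X)
plan(596,-67,180,37)"
```

```text
px [328. 234.] 6879 zt 64.4 rect [605.9 265.7] [93. 45.] 37.9 circ [605.8 265.9] 50.7 farthest [-49. -12.] 61.0
cork px [329. 194.] 1496 z 7.7 mean [625.6 280.1] rect [606.1 265.7] [109.  61.] 37.5
cork px [447. 281.] 501 z 7.7 mean [631.9 142.2] rect [632.  140.7] [17. 53.] 11.2
cork px [264. 304.] 760 z 7.7 mean [506.5 264.8] rect [509.4 263.5] [26. 40.] 35.2
cork px [256. 353.] 602 z 7.8 mean [455.3 239.7] rect [455.5 236.8] [20. 54.] 38.7
cork px [354. 369.] 1136 z 7.6 mean [502.7 149.8] rect [500.8 158.5] [33. 83.] 39.3
t 7.3 pos [608.4 267.  175.3] yaw 38.2 ->shift [-21.61  25.5   -0.6 ] spin 1.2 spin/halfturn 1.2 q6 69.0 grip 0.0 open 79.4
```

send_rows --targets '[{"translation": [-3, 3.5, 0], "spin": 0, "jaw": 1}, {"translation": [-6, 7, 0], "spin": 0, "jaw": 1}, {"translation": [-9, 10.5, 0], "spin": 0.5, "jaw": 1}, {"translation": [-12, 14.1, 0], "spin": 1, "jaw": 1}, {"translation": [-15, 17.7, 0], "spin": 1, "jaw": 1}]'

```text
time: 7.8
tool_pos: [0.5966, 0.0325, 0.1657]
tool_rot: [3.141, -0.0, 0.649]
contact_force: [0.0, 0.0, -1.0]
opening: 0.092
grip_force: 0.0
```

send_rows --targets '[{"translation": [-3, 3.5, 0], "spin": 0, "jaw": 1}, {"translation": [-5.5, 6.5, 0], "spin": 0, "jaw": 1}, {"translation": [-6.6, 7.8, 0], "spin": 0, "jaw": 1}, {"translation": [-6.6, 7.8, 0], "spin": 0, "jaw": 1}, {"translation": [-6.6, 7.8, 0], "spin": 0, "jaw": 1}]'

```text
time: 8.3
tool_pos: [0.5914, -0.0671, 0.1656]
tool_rot: [-3.141, -0.0, 0.648]
contact_force: [-0.4, 0.5, 0.5]
opening: 0.0917
grip_force: 0.0
```

```bash
python3 -c "
from h import *
im,d,X=wcloud('w4'); 
wfind(X,d,596,-67,60)
plan(596,-67,17,37)"
```

```text
px [332. 231.] 3634 zt 56.6 rect [596.5 -68. ] [58. 58.] 37.2 circ [596.5 -68.2] 40.4 farthest [ -6. -40.] 55.0
t 8.35 pos [591.5 -66.5 165.6] yaw 37.2 ->shift [ 0.33  0.32 14.86] spin 0.2 spin/halfturn 0.2 q6 39.0 grip 0.0 open 91.8
```

send_rows --targets '[{"translation": [0.3, 0.4, 3], "spin": 0, "jaw": 1}, {"translation": [0.3, 0.4, 7], "spin": 0, "jaw": 1}, {"translation": [0.3, 0.4, 11], "spin": 0, "jaw": 1}, {"translation": [0.3, 0.4, 14], "spin": 0, "jaw": 1}, {"translation": [0.3, 0.4, 14.8], "spin": 0, "jaw": 1}]'

```text
time: 8.85
tool_pos: [0.594, -0.0667, 0.0143]
tool_rot: [-3.136, 0.004, 0.651]
contact_force: [-0.2, -0.9, -0.4]
opening: 0.092
grip_force: 0.0
```

send_rows --targets '[{"translation": [0, 0, 0], "spin": 0, "jaw": 0.5}, {"translation": [0, 0, 0], "spin": 0, "jaw": 0.5}, {"translation": [0, 0, 0], "spin": 0, "jaw": 0.5}, {"translation": [0, 0, 0], "spin": 0, "jaw": 0.5}, {"translation": [0, 0, 0], "spin": 0, "jaw": 0.5}]' --force 20

```text
time: 9.35
tool_pos: [0.5966, -0.0691, 0.0189]
tool_rot: [3.141, -0.001, 0.648]
contact_force: [-0.2, -0.3, 3.5]
opening: 0.0577
grip_force: 20.0
```

send_rows --targets '[{"translation": [0, 0, 0], "spin": 0, "jaw": 0.5}, {"translation": [0, 0, 0], "spin": 0, "jaw": 0.5}, {"translation": [0, 0, 0], "spin": 0, "jaw": 0.5}, {"translation": [0, 0, 0], "spin": 0, "jaw": 0.5}, {"translation": [0, 0, 0], "spin": 0, "jaw": 0.5}]'

```text
time: 9.85
tool_pos: [0.5966, -0.0691, 0.0189]
tool_rot: [3.141, -0.001, 0.648]
contact_force: [-1.5, 1.4, 6.1]
opening: 0.0577
grip_force: 20.0
```

send_rows --targets '[{"translation": [0, 0, -1], "spin": 0, "jaw": 0.5}, {"translation": [0, 0, -3], "spin": 0, "jaw": 0.5}, {"translation": [0, 0, -6], "spin": 0, "jaw": 0.5}, {"translation": [0, 0, -9], "spin": 0, "jaw": 0.5}, {"translation": [0, 0, -9.5], "spin": 0, "jaw": 0.5}]'

```text
time: 10.35
tool_pos: [0.5982, -0.0699, 0.1168]
tool_rot: [3.136, -0.004, 0.648]
contact_force: [-0.1, -0.5, -2.3]
opening: 0.0579
grip_force: 20.0
```

send_rows --targets '[{"translation": [0.4, -3, 0], "spin": -4, "jaw": 0.5}, {"translation": [0.9, -7.5, 0], "spin": -11, "jaw": 0.5}, {"translation": [1.5, -12, 0], "spin": -18, "jaw": 0.5}, {"translation": [2.1, -16.5, 0], "spin": -25, "jaw": 0.5}, {"translation": [2.6, -21, 0], "spin": -28, "jaw": 0.5}]'

```text
time: 10.85
tool_pos: [0.4884, 0.115, 0.1118]
tool_rot: [-3.14, 0.001, 1.141]
contact_force: [1.1, 0.6, -3.0]
opening: 0.0578
grip_force: 20.0
```

```bash
python3 -c "
from h import *
plan(480.5,132,27,65.2)"
```

```text
t 10.85 pos [488.4 115.  111.8] yaw 65.4 ->shift [ 1.22 -1.42  8.48] spin 0.2 spin/halfturn 0.2 q6 29.0 grip 20.0 open 57.8
```

send_rows --targets '[{"translation": [0.8, -0.9, 0], "spin": 0, "jaw": 0.5}, {"translation": [1.2, -1.4, 1], "spin": 0, "jaw": 0.5}, {"translation": [1.2, -1.4, 4], "spin": 0, "jaw": 0.5}, {"translation": [1.2, -1.4, 7], "spin": 0, "jaw": 0.5}, {"translation": [1.2, -1.4, 8], "spin": 0, "jaw": 0.5}]'

```text
time: 11.35
tool_pos: [0.4809, 0.1294, 0.0293]
tool_rot: [-3.137, 0.003, 1.136]
contact_force: [0.0, -1.1, -3.1]
opening: 0.0577
grip_force: 20.0
```

send_rows --targets '[{"translation": [0, 0, 0.2], "spin": 0, "jaw": 0.5}, {"translation": [0, 0, 0.2], "spin": 0, "jaw": 0.5}, {"translation": [0, 0, 0.2], "spin": 0, "jaw": 0.5}, {"translation": [0, 0, 0.2], "spin": 0, "jaw": 0.5}, {"translation": [0, 0, 0.2], "spin": 0, "jaw": 0.5}]'

```text
time: 11.85
tool_pos: [0.483, 0.1306, 0.0315]
tool_rot: [3.14, -0.001, 1.137]
contact_force: [0.3, 0.3, -2.6]
opening: 0.0579
grip_force: 20.0
```

```bash
python3 -c "
from h import *
plan(480.5,132,27,65.2)"
```

```text
t 11.85 pos [483.  130.6  31.5] yaw 65.2 ->shift [ 0.02 -0.28  0.45] spin -0.0 spin/halfturn -0.0 q6 31.0 grip 20.0 open 57.9
```

send_rows --targets '[{"translation": [0, -0.3, 0.2], "spin": 0, "jaw": 0.5}, {"translation": [0, -0.3, 0.4], "spin": 0, "jaw": 0.5}, {"translation": [0, -0.3, 0.45], "spin": 0, "jaw": 0.5}, {"translation": [0, -0.3, 0.45], "spin": 0, "jaw": 0.5}, {"translation": [0, -0.3, 0.45], "spin": 0, "jaw": 0.8}]'

```text
time: 12.35
tool_pos: [0.4798, 0.132, 0.0266]
tool_rot: [3.141, -0.0, 1.138]
contact_force: [0.8, -0.1, -0.3]
opening: 0.0624
grip_force: 0.0
```

send_rows --targets '[{"translation": [0, 0, 0], "spin": 0, "jaw": 0.8}, {"translation": [0, 0, 0], "spin": 0, "jaw": 0.8}, {"translation": [0, 0, -3], "spin": 0, "jaw": 0.85}, {"translation": [0, 0, -7], "spin": 0, "jaw": 0.85}, {"translation": [0, 0, -12], "spin": 0, "jaw": 0.85}]'

```text
time: 12.85
tool_pos: [0.4786, 0.1317, 0.1462]
tool_rot: [-3.138, 0.002, 1.137]
contact_force: [0.6, -0.6, 0.2]
opening: 0.0779
grip_force: 0.0
```

send_rows --targets '[{"translation": [0, 0, -2], "spin": 0, "jaw": 1}, {"translation": [0, 0, -2], "spin": 0, "jaw": 1}, {"translation": [0, 0, -2], "spin": 0, "jaw": 1}, {"translation": [0, 0, -2], "spin": 0, "jaw": 1}, {"translation": [0, 0, -2], "spin": 0, "jaw": 1}]'

```text
time: 13.35
tool_pos: [0.4789, 0.1317, 0.1647]
tool_rot: [-3.139, 0.002, 1.137]
contact_force: [0.2, 0.2, 0.2]
opening: 0.0921
grip_force: 0.0
```

```bash
python3 -c "
from h import *
im,d,X=wcloud('w5'); wfind(X,d,480,132,60,zlo=20); cork(im,d,X)
plan(471,-79.5,165,8)"
```

```text
px [328. 237.] 3722 zt 64.6 rect [479.3 132.2] [58. 58.] 65.1 circ [479.7 132.2] 40.3 farthest [ 15. -38.] 62.0
cork px [380.  55.] 1380 z 7.8 mean [580.7 245.9] rect [604.2 263.9] [103.  60.] 37.5
cork px [262.  90.] 6836 z 7.8 mean [477.  260.5] rect [476.5 261. ] [81. 81.] 49.3
cork px [461. 158.] 3397 z 7.8 mean [609.8 136.4] rect [610.6 135.4] [60. 60.] 69.0
cork px [338. 194.] 1275 z 7.7 mean [497.3 151.3] rect [481.1 131.7] [73. 75.] 65.0
t 13.4 pos [479.1 131.8 164.9] yaw 65.2 ->shift [-19.51   8.14  -0.  ] spin 57.2 spin/halfturn 57.2 q6 31.0 grip 0.0 open 92.1
```

send_rows --targets '[{"translation": [-3.5, 1.5, 0], "spin": 8, "jaw": 1}, {"translation": [-7.8, 3.2, 0], "spin": 16, "jaw": 1}, {"translation": [-12, 5, 0], "spin": 24, "jaw": 1}, {"translation": [-16, 6.6, 0], "spin": 32, "jaw": 1}, {"translation": [-19.5, 8.1, 0], "spin": 40, "jaw": 1}]'

```text
time: 13.9
tool_pos: [0.4706, -0.081, 0.1655]
tool_rot: [-3.141, 0.001, 0.433]
contact_force: [0.1, 0.7, 0.3]
opening: 0.0917
grip_force: 0.0
```

send_rows --targets '[{"translation": [0, 0, 0], "spin": 8, "jaw": 1}, {"translation": [0, 0, 0], "spin": 16, "jaw": 1}, {"translation": [0, 0, 0], "spin": 17, "jaw": 1}, {"translation": [0, 0, 0], "spin": 17, "jaw": 1}, {"translation": [0, 0, 0], "spin": 17, "jaw": 1}]'

```text
time: 14.4
tool_pos: [0.4712, -0.0788, 0.1659]
tool_rot: [-3.141, 0.001, 0.146]
contact_force: [-0.1, 0.9, -0.3]
opening: 0.0916
grip_force: 0.0
```

```bash
python3 -c "
from h import *
im,d,X=wcloud('w6'); wfind(X,d,471,-79.5,60)
g=(d>0)&(X[...,2]>8)&(np.hypot(X[...,0]-471,X[...,1]+79.5)<60); q=X[g]; c=np.array([471.5,-79.5]); r=q[:,:2]-c; h=r[np.hypot(*r.T)>30]; print(len(h),h.mean(0), np.degrees(np.arctan2(*h.mean(0)[::-1])))
plan(471.5,-79.5,17,8)"
```

```text
px [328. 236.] 2770 zt 58.5 rect [471.4 -80. ] [44. 45.] 11.0 circ [471. -80.] 22.7 farthest [-42.  -1.] 37.0
47732 [19.33657792  2.71374448] 7.98885835819667
t 14.45 pos [471.3 -78.8 166. ] yaw 8.3 ->shift [ 0.02  0.08 14.9 ] spin 0.3 spin/halfturn 0.3 q6 63.0 grip 0.0 open 91.8
```

View pics/w6.png

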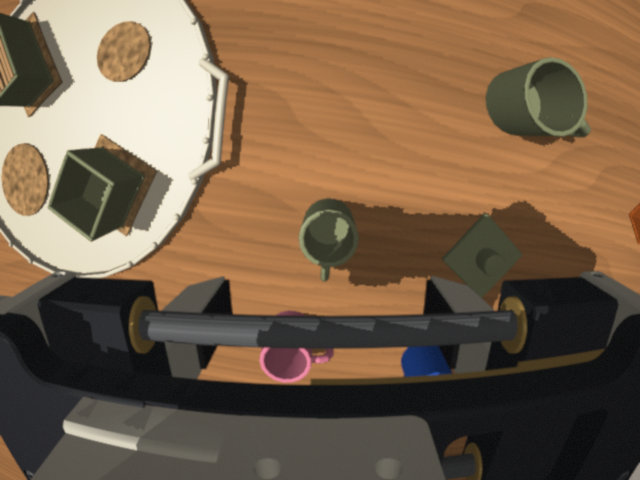

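The picture shows the sage espresso cup at (328,235) with its handle towards tool -x at (326,272). The fingers will close across its body, and the pink and blue cups are clear of the path.

send_rows --targets '[{"translation": [0, 0.1, 3], "spin": 0, "jaw": 1}, {"translation": [0, 0.1, 7], "spin": 0, "jaw": 1}, {"translation": [0, 0.1, 11], "spin": 0, "jaw": 1}, {"translation": [0, 0.1, 14], "spin": 0, "jaw": 1}, {"translation": [0, 0.1, 14.8], "spin": 0, "jaw": 1}]'

```text
time: 14.95
tool_pos: [0.4695, -0.0792, 0.0155]
tool_rot: [-3.139, 0.005, 0.144]
contact_force: [-0.1, -0.2, 0.0]
opening: 0.0915
grip_force: 0.0
```

send_rows --targets '[{"translation": [0, 0, 0], "spin": 0, "jaw": 0.35}, {"translation": [0, 0, 0], "spin": 0, "jaw": 0.35}, {"translation": [0, 0, 0], "spin": 0, "jaw": 0.35}, {"translation": [0, 0, 0], "spin": 0, "jaw": 0.35}, {"translation": [0, 0, 0], "spin": 0, "jaw": 0.35}]' --force 15

```text
time: 15.45
tool_pos: [0.472, -0.0803, 0.0191]
tool_rot: [3.141, -0.002, 0.143]
contact_force: [0.4, 1.3, 0.5]
opening: 0.0565
grip_force: 0.0
```

send_rows --targets '[{"translation": [0, 0, 0], "spin": 0, "jaw": 0.35}, {"translation": [0, 0, 0], "spin": 0, "jaw": 0.35}, {"translation": [0, 0, 0], "spin": 0, "jaw": 0.35}, {"translation": [0, 0, 0], "spin": 0, "jaw": 0.35}, {"translation": [0, 0, 0], "spin": 0, "jaw": 0.35}]'

```text
time: 15.95
tool_pos: [0.4716, -0.0801, 0.0185]
tool_rot: [3.141, -0.0, 0.142]
contact_force: [-1.0, 0.4, 5.8]
opening: 0.0445
grip_force: 15.0
```

```bash
python3 -c "
from h import *
plan(611,136,125,45)"
```

```text
t 15.95 pos [471.6 -80.1  18.5] yaw 8.2 ->shift [ 16.87 -19.41 -10.64] spin -36.8 spin/halfturn -36.8 q6 63.0 grip 15.0 open 44.5
```

send_rows --targets '[{"translation": [0, 0, -1], "spin": 0, "jaw": 0.35}, {"translation": [0, 0, -3], "spin": 0, "jaw": 0.35}, {"translation": [0, 0, -6], "spin": 0, "jaw": 0.35}, {"translation": [0, 0, -9], "spin": 0, "jaw": 0.35}, {"translation": [0, 0, -10], "spin": 0, "jaw": 0.35}]'

```text
time: 16.45
tool_pos: [0.4728, -0.0805, 0.1211]
tool_rot: [3.139, -0.004, 0.143]
contact_force: [0.8, -0.4, -2.2]
opening: 0.0444
grip_force: 15.0
```

send_rows --targets '[{"translation": [2.2, -2.5, 0], "spin": -5, "jaw": 0.35}, {"translation": [5.4, -6, 0], "spin": -13, "jaw": 0.35}, {"translation": [8.6, -9.7, 0], "spin": -21, "jaw": 0.35}, {"translation": [11.8, -13.4, 0], "spin": -29, "jaw": 0.35}, {"translation": [14.8, -17, 0], "spin": -36.8, "jaw": 0.35}]'

```text
time: 16.95
tool_pos: [0.5942, 0.111, 0.1173]
tool_rot: [-3.141, 0.001, 0.79]
contact_force: [0.2, -0.6, -1.3]
opening: 0.0445
grip_force: 15.0
```

```bash
python3 -c "
from h import *
plan(611,136,27,45)"
```

```text
t 16.95 pos [594.2 111.  117.3] yaw 45.3 ->shift [ 2.97 -0.56  9.03] spin 0.3 spin/halfturn 0.3 q6 48.0 grip 15.0 open 44.5
```

send_rows --targets '[{"translation": [1.8, -0.3, 0], "spin": 0, "jaw": 0.35}, {"translation": [2.9, -0.5, 1], "spin": 0, "jaw": 0.35}, {"translation": [2.9, -0.5, 4.5], "spin": 0, "jaw": 0.35}, {"translation": [2.9, -0.5, 7.5], "spin": 0, "jaw": 0.35}, {"translation": [2.9, -0.5, 8.6], "spin": 0, "jaw": 0.35}]'

```text
time: 17.45
tool_pos: [0.6077, 0.1322, 0.0278]
tool_rot: [-3.137, 0.006, 0.784]
contact_force: [-0.9, -0.7, -1.1]
opening: 0.0444
grip_force: 15.0
```

send_rows --targets '[{"translation": [0, 0, 0], "spin": 0, "jaw": 0.35}, {"translation": [0, 0, 0], "spin": 0, "jaw": 0.35}, {"translation": [0, 0, 0], "spin": 0, "jaw": 0.35}, {"translation": [0, 0, 0], "spin": 0, "jaw": 0.35}, {"translation": [0, 0, 0], "spin": 0, "jaw": 0.35}]'

```text
time: 17.95
tool_pos: [0.6113, 0.1332, 0.0333]
tool_rot: [3.14, -0.001, 0.785]
contact_force: [0.4, 0.5, -1.8]
opening: 0.044
grip_force: 15.0
```

```bash
python3 -c "
from h import *
plan(611,136,26.5,45)"
```

```text
t 17.95 pos [611.3 133.2  33.3] yaw 45.0 ->shift [ 0.17 -0.22  0.68] spin -0.0 spin/halfturn -0.0 q6 50.0 grip 15.0 open 44.0
```

send_rows --targets '[{"translation": [0.2, -0.2, 0.3], "spin": 0, "jaw": 0.35}, {"translation": [0.2, -0.2, 0.6], "spin": 0, "jaw": 0.35}, {"translation": [0.2, -0.2, 0.65], "spin": 0, "jaw": 0.35}, {"translation": [0.2, -0.2, 0.65], "spin": 0, "jaw": 0.35}, {"translation": [0.2, -0.2, 0.65], "spin": 0, "jaw": 0.35}]'

```text
time: 18.45
tool_pos: [0.611, 0.1364, 0.0264]
tool_rot: [3.141, -0.001, 0.785]
contact_force: [-1.1, 0.8, 6.1]
opening: 0.0442
grip_force: 15.0
```

send_rows --targets '[{"translation": [0, 0, 0], "spin": 0, "jaw": 0.75}, {"translation": [0, 0, 0], "spin": 0, "jaw": 0.75}, {"translation": [0, 0, 0], "spin": 0, "jaw": 0.75}, {"translation": [0, 0, -2], "spin": 0, "jaw": 0.75}, {"translation": [0, 0, -6], "spin": 0, "jaw": 0.75}]'

```text
time: 18.95
tool_pos: [0.6085, 0.1357, 0.0828]
tool_rot: [-3.137, 0.006, 0.785]
contact_force: [1.2, -0.3, 0.3]
opening: 0.0684
grip_force: 0.0
```

send_rows --targets '[{"translation": [0, 0, -4], "spin": 0, "jaw": 0.75}, {"translation": [0, 0, -8], "spin": 0, "jaw": 1}, {"translation": [0, 0, -8], "spin": 0, "jaw": 1}, {"translation": [0, 0, -8], "spin": 0, "jaw": 1}, {"translation": [0, 0, -8], "spin": 0, "jaw": 1}]'

```text
time: 19.45
tool_pos: [0.6099, 0.1359, 0.1642]
tool_rot: [-3.14, 0.002, 0.785]
contact_force: [-0.4, -0.2, 0.5]
opening: 0.0914
grip_force: 0.0
```

```bash
python3 -c "
from h import *
im,d,X=wcloud('w7'); wfind(X,d,611,136,50,zlo=20); cork(im,d,X)
plan(611.5,-233,185,80)"
```

```text
px [328. 239.] 2447 zt 66.5 rect [610.8 135.9] [44. 44.] 10.5 circ [610.4 135.7] 22.8 farthest [-32. -27.] 46.0
cork px [245. 125.] 1447 z 7.8 mean [621.9 246.2] rect [618.7 249.6] [108.  21.] 37.2
cork px [138. 230.] 4640 z 7.8 mean [478.7 260.6] rect [476.5 261.9] [81. 83.] 19.6
cork px [328. 206.] 1087 z 7.8 mean [621.1 146.4] rect [617.2 142.7] [41. 61.] 46.1
cork px [254. 292.] 675 z 7.7 mean [515.2 138. ] rect [507.8 135.1] [45. 29.] 66.0
t 19.5 pos [609.9 135.9 163.9] yaw 45.0 ->shift [-25.96  26.21  -2.1 ] spin -35.0 spin/halfturn -35.0 q6 51.0 grip 0.0 open 91.5
```

send_rows --targets '[{"translation": [-3.3, 3.3, -0.5], "spin": -4, "jaw": 1}, {"translation": [-6.6, 6.6, -1], "spin": -11, "jaw": 1}, {"translation": [-9.9, 9.9, -1.5], "spin": -18, "jaw": 1}, {"translation": [-13.2, 13.2, -2], "spin": -26, "jaw": 1}, {"translation": [-16.5, 16.6, -2], "spin": -34, "jaw": 1}]'

```text
time: 20.0
tool_pos: [0.6108, -0.0997, 0.1849]
tool_rot: [-3.14, -0.0, 1.384]
contact_force: [-0.1, 0.6, 0.0]
opening: 0.0919
grip_force: 0.0
```

```bash
python3 -c "
from h import *
plan(611.5,-233,185,80)"
```

```text
t 20.0 pos [610.8 -99.7 184.9] yaw 79.3 ->shift [-13.09   2.54  -0.02] spin -0.7 spin/halfturn -0.7 q6 -6.0 grip 0.0 open 91.9
```

send_rows --targets '[{"translation": [-4.5, 0.9, 0], "spin": 0, "jaw": 1}, {"translation": [-9, 1.8, 0], "spin": 0, "jaw": 1}, {"translation": [-13.1, 2.5, 0], "spin": 0, "jaw": 1}, {"translation": [-13.1, 2.5, 0], "spin": 0, "jaw": 1}, {"translation": [-13.1, 2.5, 0], "spin": 0, "jaw": 1}]'

```text
time: 20.5
tool_pos: [0.61, -0.2319, 0.1838]
tool_rot: [-3.139, -0.001, 1.376]
contact_force: [-0.1, 0.3, -0.1]
opening: 0.0919
grip_force: 0.0
```

```bash
python3 -c "
from h import *
im,d,X=wcloud('w8'); wfind(X,d,611.5,-233,70)
plan(611.5,-233,20,80)"
```

```text
px [330. 239.] 4667 zt 75.4 rect [ 611.1 -234.2] [61. 61.] 81.8 circ [ 611.1 -234.3] 31.3 farthest [-17. -52.] 52.0
t 20.55 pos [ 610.3 -230.8  184.2] yaw 78.9 ->shift [-0.22  0.2  16.42] spin -1.1 spin/halfturn -1.1 q6 -16.0 grip 0.0 open 92.1
```

View pics/w8.png

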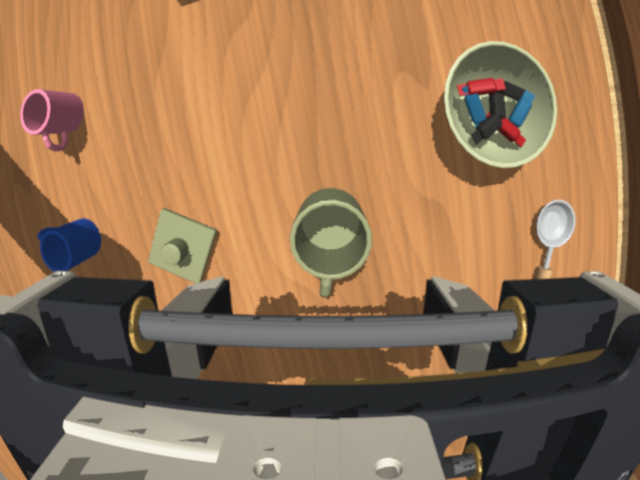

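The picture shows the sage mug at (330,239) with its handle down at (326,290), so the fingers close clear of the handle. The bowl at (500,105) is well away.

send_rows --targets '[{"translation": [-0.3, 0.1, 3], "spin": 0, "jaw": 1}, {"translation": [-0.3, 0.1, 7], "spin": 0, "jaw": 1}, {"translation": [-0.3, 0.1, 11.5], "spin": 0, "jaw": 1}, {"translation": [-0.3, 0.1, 15], "spin": 0, "jaw": 1}, {"translation": [-0.3, 0.1, 16.2], "spin": 0, "jaw": 1}]'

```text
time: 21.05
tool_pos: [0.609, -0.2313, 0.0193]
tool_rot: [-3.134, -0.002, 1.38]
contact_force: [-0.0, 0.4, -0.5]
opening: 0.0918
grip_force: 0.0
```

send_rows --targets '[{"translation": [0, 0, 0], "spin": 0, "jaw": 0.5}, {"translation": [0, 0, 0], "spin": 0, "jaw": 0.5}, {"translation": [0, 0, 0], "spin": 0, "jaw": 0.5}, {"translation": [0, 0, 0], "spin": 0, "jaw": 0.5}, {"translation": [0, 0, 0], "spin": 0, "jaw": 0.5}]' --force 20

```text
time: 21.55
tool_pos: [0.6119, -0.2349, 0.0256]
tool_rot: [3.139, 0.001, 1.378]
contact_force: [-0.4, 0.6, 7.1]
opening: 0.0615
grip_force: 20.0
```

send_rows --targets '[{"translation": [0, 0, 0], "spin": 0, "jaw": 0.5}, {"translation": [0, 0, 0], "spin": 0, "jaw": 0.5}, {"translation": [0, 0, 0], "spin": 0, "jaw": 0.5}, {"translation": [0, 0, 0], "spin": 0, "jaw": 0.5}, {"translation": [0, 0, 0], "spin": 0, "jaw": 0.5}]'

```text
time: 22.05
tool_pos: [0.6119, -0.2349, 0.0255]
tool_rot: [3.139, 0.001, 1.378]
contact_force: [-1.1, 1.0, 7.3]
opening: 0.0617
grip_force: 20.0
```

```bash
python3 -c "
from h import *
plan(476.5,261.8,140,45)"
```

```text
t 22.05 pos [ 611.9 -234.9   25.5] yaw 78.9 ->shift [ 46.14 -22.78 -11.53] spin 33.9 spin/halfturn 33.9 q6 -17.0 grip 20.0 open 61.7
```

send_rows --targets '[{"translation": [0, 0, -1], "spin": 0, "jaw": 0.5}, {"translation": [0, 0, -3.5], "spin": 0, "jaw": 0.5}, {"translation": [0, 0, -7], "spin": 0, "jaw": 0.5}, {"translation": [0, 0, -10], "spin": 0, "jaw": 0.5}, {"translation": [0, 0, -11], "spin": 0, "jaw": 0.5}]'

```text
time: 22.55
tool_pos: [0.6126, -0.2353, 0.1378]
tool_rot: [3.136, 0.002, 1.378]
contact_force: [-0.3, -0.1, -1.3]
opening: 0.0616
grip_force: 20.0
```

send_rows --targets '[{"translation": [2, -1, 0], "spin": 0, "jaw": 0.5}, {"translation": [6, -3, 0], "spin": 0, "jaw": 0.5}, {"translation": [10, -5, 0], "spin": 0, "jaw": 0.5}, {"translation": [14, -7, 0], "spin": 0, "jaw": 0.5}, {"translation": [18, -9, 0], "spin": 0, "jaw": 0.5}]'

```text
time: 23.05
tool_pos: [0.5559, -0.039, 0.1328]
tool_rot: [-3.14, -0.0, 1.378]
contact_force: [1.0, 0.4, -1.8]
opening: 0.0611
grip_force: 20.0
```

send_rows --targets '[{"translation": [4, -2, 0], "spin": 5, "jaw": 0.5}, {"translation": [8, -4, 0], "spin": 12, "jaw": 0.5}, {"translation": [12, -6, 0], "spin": 19, "jaw": 0.5}, {"translation": [16, -8, 0], "spin": 26, "jaw": 0.5}, {"translation": [20, -10, 0], "spin": 33, "jaw": 0.5}]'

```text
time: 23.55
tool_pos: [0.4962, 0.1763, 0.1329]
tool_rot: [-3.141, 0.001, 0.797]
contact_force: [0.8, 0.2, -2.5]
opening: 0.0613
grip_force: 20.0
```

```bash
python3 -c "
from h import *
plan(476.5,261.8,140,45)"
```

```text
t 23.55 pos [496.2 176.3 132.9] yaw 45.7 ->shift [ 4.74 -7.38 -0.71] spin 0.7 spin/halfturn 0.7 q6 56.0 grip 20.0 open 61.3
```

send_rows --targets '[{"translation": [2, -3.2, 0], "spin": 0, "jaw": 0.5}, {"translation": [4, -6.3, 0], "spin": 0, "jaw": 0.5}, {"translation": [4.7, -7.3, 0], "spin": 0, "jaw": 0.5}, {"translation": [4.7, -7.3, 3], "spin": 0, "jaw": 0.5}, {"translation": [4.7, -7.3, 6.5], "spin": 0, "jaw": 0.5}]'

```text
time: 24.05
tool_pos: [0.4783, 0.2599, 0.0686]
tool_rot: [3.14, -0.003, 0.803]
contact_force: [0.0, -0.1, -3.6]
opening: 0.0612
grip_force: 20.0
```

send_rows --targets '[{"translation": [0, 0, 2], "spin": 0, "jaw": 0.5}, {"translation": [0, 0, 2.5], "spin": 0, "jaw": 0.5}, {"translation": [0, 0, 2.5], "spin": 0, "jaw": 0.5}, {"translation": [0, 0, 2.5], "spin": 0, "jaw": 0.5}, {"translation": [0, 0, 2.5], "spin": 0, "jaw": 0.5}]'

```text
time: 24.55
tool_pos: [0.4786, 0.2595, 0.045]
tool_rot: [3.14, -0.002, 0.802]
contact_force: [0.7, -1.2, -1.7]
opening: 0.0611
grip_force: 20.0
```

```bash
python3 -c "
from h import *
plan(476.5,261.8,34,45)"
```

```text
t 24.55 pos [478.6 259.5  45. ] yaw 45.9 ->shift [ 0.01 -0.31  1.1 ] spin 0.9 spin/halfturn 0.9 q6 64.0 grip 20.0 open 61.1
```

send_rows --targets '[{"translation": [0, -0.3, 0.5], "spin": 0, "jaw": 0.5}, {"translation": [0, -0.3, 0.9], "spin": 0, "jaw": 0.5}, {"translation": [0, -0.3, 1.1], "spin": 0, "jaw": 0.5}, {"translation": [0, -0.3, 1.1], "spin": 0, "jaw": 0.5}, {"translation": [0, -0.3, 1.1], "spin": 0, "jaw": 0.5}]'

```text
time: 25.05
tool_pos: [0.4753, 0.2616, 0.0335]
tool_rot: [-3.142, -0.0, 0.802]
contact_force: [-3.4, 0.1, 6.4]
opening: 0.0613
grip_force: 20.0
```

send_rows --targets '[{"translation": [0, 0, 0], "spin": 0, "jaw": 0.85}, {"translation": [0, 0, 0], "spin": 0, "jaw": 0.85}, {"translation": [0, 0, 0], "spin": 0, "jaw": 0.85}, {"translation": [0, 0, -2], "spin": 0, "jaw": 0.85}, {"translation": [0, 0, -6], "spin": 0, "jaw": 0.85}]'

```text
time: 25.55
tool_pos: [0.4736, 0.2606, 0.0906]
tool_rot: [-3.139, 0.006, 0.802]
contact_force: [1.3, 0.7, 0.3]
opening: 0.078
grip_force: 0.0
```

send_rows --targets '[{"translation": [0, 0, -4], "spin": 0, "jaw": 0.85}, {"translation": [0, 0, -8.5], "spin": 0, "jaw": 0.85}, {"translation": [0, 0, -8.5], "spin": 0, "jaw": 0.6}, {"translation": [0, 0, -8.5], "spin": 0, "jaw": 0.6}, {"translation": [0, 0, -8.5], "spin": 0, "jaw": 0.6}]'

```text
time: 26.05
tool_pos: [0.4747, 0.2611, 0.1764]
tool_rot: [-3.141, 0.002, 0.802]
contact_force: [-0.2, -0.0, -0.3]
opening: 0.0587
grip_force: 0.0
```

```bash
python3 -c "
from h import *
im,d,X=wcloud('w9'); wfind(X,d,476.5,261.8,60,zlo=20); cork(im,d,X)
plan(463,-229,165,57.2)"
```

```text
px [327. 243.] 4249 zt 83.5 rect [475.8 261.9] [62. 61.] 51.3 circ [475.6 262. ] 31.3 farthest [-44. -35.] 60.0
cork px [407. 126.] 1581 z 7.8 mean [585.2 273.9] rect [606.1 265.7] [108.  61.] 38.1
cork px [330. 194.] 1503 z 7.8 mean [493.  276.9] rect [487.1 271.9] [51. 81.] 44.5
cork px [505. 212.] 893 z 7.8 mean [605.1 148.9] rect [608.  142.9] [61. 46.] 21.1
t 26.1 pos [474.7 261.1 176. ] yaw 46.0 ->shift [-36.04  33.24   1.17] spin -11.2 spin/halfturn -11.2 q6 65.0 grip 0.0 open 57.1
```

send_rows --targets '[{"translation": [-3.2, 3, 0], "spin": 0, "jaw": 0.6}, {"translation": [-6.5, 6, 0], "spin": -2, "jaw": 0.6}, {"translation": [-9.8, 9, 0], "spin": -5, "jaw": 0.6}, {"translation": [-13.1, 12.1, 0], "spin": -8, "jaw": 0.6}, {"translation": [-16.4, 15.2, 0], "spin": -11, "jaw": 0.6}]'

```text
time: 26.6
tool_pos: [0.4698, 0.0363, 0.1763]
tool_rot: [-3.139, 0.001, 0.997]
contact_force: [0.9, -1.2, -0.6]
opening: 0.055
grip_force: 0.0
```

```bash
python3 -c "
from h import *
plan(463,-229,165,57.2)"
```

```text
t 26.6 pos [469.8  36.3 176.3] yaw 57.1 ->shift [-22.64  13.84   1.13] spin -0.1 spin/halfturn -0.1 q6 28.0 grip 0.0 open 55.0
```

send_rows --targets '[{"translation": [-4, 2.4, 0], "spin": 0, "jaw": 0.6}, {"translation": [-8, 4.9, 0], "spin": 0, "jaw": 0.6}, {"translation": [-12, 7.3, 0], "spin": 0, "jaw": 0.6}, {"translation": [-16, 9.8, 0], "spin": 0, "jaw": 0.6}, {"translation": [-20, 12.2, 0], "spin": 0, "jaw": 0.6}]'

```text
time: 27.1
tool_pos: [0.4631, -0.1979, 0.1763]
tool_rot: [-3.139, 0.0, 0.994]
contact_force: [0.5, 0.6, 0.1]
opening: 0.055
grip_force: 0.0
```

send_rows --targets '[{"translation": [-2.6, 1.6, 0], "spin": 0, "jaw": 0.6}, {"translation": [-2.6, 1.6, 0], "spin": 0, "jaw": 0.6}, {"translation": [-2.6, 1.6, 0], "spin": 0, "jaw": 0.6}, {"translation": [-2.6, 1.6, 0], "spin": 0, "jaw": 0.6}, {"translation": [-2.6, 1.6, 0], "spin": 0, "jaw": 0.6}]'

```text
time: 27.6
tool_pos: [0.4633, -0.2254, 0.1774]
tool_rot: [-3.141, -0.0, 0.996]
contact_force: [0.6, -0.1, -0.4]
opening: 0.0551
grip_force: 0.0
```

```bash
python3 -c "
from h import *
im,d,X=wcloud('w10'); wfind(X,d,463,-229,50)
g=(d>0)&(X[...,2]>10)&(X[...,2]<18)&(np.hypot(X[...,0]-463,X[...,1]+229)<48); print(np.median(X[g][:,2]),cv2.minAreaRect(X[g][:,:2].astype(np.float32)))
plan(463,-229,19,57.2)"
```

```text
px [329. 224.] 4407 zt 38.0 rect [ 463.1 -228.3] [21. 21.] 11.8 circ [ 463.3 -228.4] 10.7 farthest [-41.  -8.] 13.0
13.72282101364071 ((462.753173828125, -228.96865844726562), (60.602928161621094, 59.78059005737305), 56.45618438720703)
t 27.65 pos [ 463.4 -225.6  177.6] yaw 57.1 ->shift [-0.31  0.16 15.86] spin -0.1 spin/halfturn -0.1 q6 -2.0 grip 0.0 open 55.3
```

View pics/w10.png

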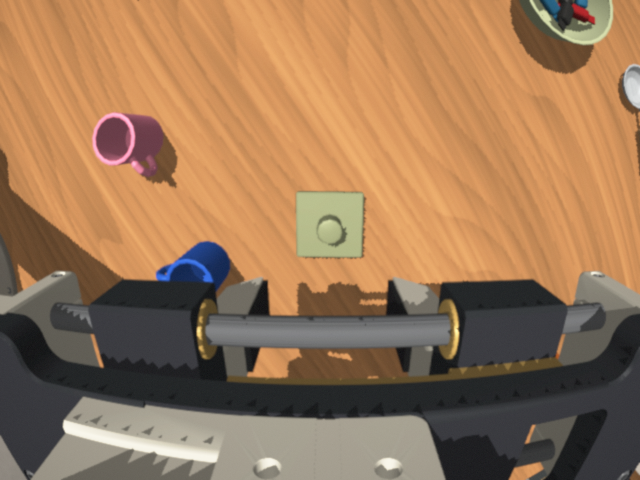

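The lid is at (330,224) with its knob near (330,230), square to the tool. The blue cup (195,270) stays below the gripper body.

send_rows --targets '[{"translation": [-0.3, 0.1, 4], "spin": 0, "jaw": 0.6}, {"translation": [-0.3, 0.1, 8], "spin": 0, "jaw": 0.6}, {"translation": [-0.3, 0.1, 12], "spin": 0, "jaw": 0.6}, {"translation": [-0.3, 0.1, 14], "spin": 0, "jaw": 0.6}, {"translation": [-0.3, 0.1, 15], "spin": 0, "jaw": 0.6}]'

```text
time: 28.15
tool_pos: [0.4617, -0.2284, 0.0259]
tool_rot: [-3.138, -0.0, 0.995]
contact_force: [-0.1, -1.1, 0.6]
opening: 0.055
grip_force: 0.0
```

send_rows --targets '[{"translation": [0, 0, 0.2], "spin": 0, "jaw": 0.6}, {"translation": [0, 0, 0.4], "spin": 0, "jaw": 0.6}, {"translation": [0, 0, 0.4], "spin": 0, "jaw": 0.6}, {"translation": [0, 0, 0.4], "spin": 0, "jaw": 0.6}, {"translation": [0, 0, 0.4], "spin": 0, "jaw": 0.6}]'

```text
time: 28.65
tool_pos: [0.4629, -0.2301, 0.0245]
tool_rot: [3.14, 0.0, 0.994]
contact_force: [-0.2, -0.5, 0.7]
opening: 0.0554
grip_force: 0.0
```

```bash
python3 -c "
from h import *
plan(463,-228.7,18.5,57)"
```

```text
t 28.65 pos [ 462.9 -230.1   24.5] yaw 57.0 ->shift [ 0.13 -0.07  0.6 ] spin -0.0 spin/halfturn -0.0 q6 -2.0 grip 0.0 open 55.4
```

send_rows --targets '[{"translation": [0.1, -0.1, 0.3], "spin": 0, "jaw": 0.6}, {"translation": [0.1, -0.1, 0.6], "spin": 0, "jaw": 0.6}, {"translation": [0.1, -0.1, 0.6], "spin": 0, "jaw": 0.1}, {"translation": [0.1, -0.1, 0.6], "spin": 0, "jaw": 0.1}, {"translation": [0.1, -0.1, 0.6], "spin": 0, "jaw": 0.1}]' --force 15

```text
time: 29.15
tool_pos: [0.4622, -0.2285, 0.0177]
tool_rot: [3.142, 0.0, 0.994]
contact_force: [0.7, -0.3, 0.1]
opening: 0.0357
grip_force: 0.0
```

send_rows --targets '[{"translation": [0, 0, 0], "spin": 0, "jaw": 0.1}, {"translation": [0, 0, 0], "spin": 0, "jaw": 0.1}, {"translation": [0, 0, 0], "spin": 0, "jaw": 0.1}, {"translation": [0, 0, 0], "spin": 0, "jaw": 0.1}, {"translation": [0, 0, 0], "spin": 0, "jaw": 0.1}]'

```text
time: 29.65
tool_pos: [0.4622, -0.2286, 0.0178]
tool_rot: [3.141, 0.0, 0.994]
contact_force: [0.5, -0.2, 0.6]
opening: 0.0217
grip_force: 15.0
```

```bash
python3 -c "
from h import *
plan(479.5,132.2,150,65.6)"
```

```text
t 29.65 pos [ 462.2 -228.6   17.8] yaw 57.0 ->shift [ 31.18 -18.22 -13.23] spin -8.6 spin/halfturn -8.6 q6 -2.0 grip 15.0 open 21.7
```

send_rows --targets '[{"translation": [0, 0, -1], "spin": 0, "jaw": 0.1}, {"translation": [0, 0, -4], "spin": 0, "jaw": 0.1}, {"translation": [0, 0, -8], "spin": 0, "jaw": 0.1}, {"translation": [0, 0, -12], "spin": 0, "jaw": 0.1}, {"translation": [0, 0, -13], "spin": 0, "jaw": 0.1}]'

```text
time: 30.15
tool_pos: [0.464, -0.2296, 0.1527]
tool_rot: [3.133, 0.0, 0.994]
contact_force: [0.3, -0.7, -1.5]
opening: 0.0216
grip_force: 15.0
```

send_rows --targets '[{"translation": [2, -1.2, 0], "spin": 0, "jaw": 0.1}, {"translation": [6, -3.5, 0], "spin": -2, "jaw": 0.1}, {"translation": [10, -5.8, 0], "spin": -4, "jaw": 0.1}, {"translation": [14, -8.2, 0], "spin": -6, "jaw": 0.1}, {"translation": [18, -10.5, 0], "spin": -8.6, "jaw": 0.1}]'

```text
time: 30.65
tool_pos: [0.4715, -0.0186, 0.1475]
tool_rot: [-3.141, 0.0, 1.145]
contact_force: [0.5, -0.6, -0.7]
opening: 0.0213
grip_force: 15.0
```

```bash
python3 -c "
from h import *
plan(479.5,132.2,130,65.3)"
```

```text
t 30.65 pos [471.5 -18.6 147.5] yaw 65.6 ->shift [14.06 -5.49  1.75] spin 0.3 spin/halfturn 0.3 q6 13.0 grip 15.0 open 21.3
```

send_rows --targets '[{"translation": [4.3, -1.7, 0], "spin": 0, "jaw": 0.1}, {"translation": [8.6, -3.4, 0], "spin": 0, "jaw": 0.1}, {"translation": [12.5, -4.9, 0.5], "spin": 0, "jaw": 0.1}, {"translation": [14, -5.5, 1.5], "spin": 0, "jaw": 0.1}, {"translation": [14, -5.5, 2.5], "spin": 0, "jaw": 0.1}]'

```text
time: 31.15
tool_pos: [0.4796, 0.1321, 0.1221]
tool_rot: [-3.141, -0.0, 1.148]
contact_force: [-0.4, -0.7, -0.6]
opening: 0.0212
grip_force: 15.0
```

send_rows --targets '[{"translation": [0, 0, 1], "spin": 0, "jaw": 0.1}, {"translation": [0, 0, 1.5], "spin": 0, "jaw": 0.1}, {"translation": [0, 0, 1.5], "spin": 0, "jaw": 0.1}, {"translation": [0, 0, 1.5], "spin": 0, "jaw": 0.1}, {"translation": [0, 0, 1.5], "spin": 0, "jaw": 0.1}]'

```text
time: 31.65
tool_pos: [0.4805, 0.1293, 0.1081]
tool_rot: [3.141, -0.0, 1.143]
contact_force: [1.1, -0.2, -0.9]
opening: 0.0216
grip_force: 15.0
```

```bash
python3 -c "
from h import *
im,d,X=wcloud('w11')
plan(479.5,132.2,76.5,65.3)"
```

```text
t 31.7 pos [480.5 129.5 108.1] yaw 65.5 ->shift [ 0.21 -0.21  3.16] spin 0.2 spin/halfturn 0.2 q6 31.0 grip 15.0 open 21.2
```

View pics/w11.png

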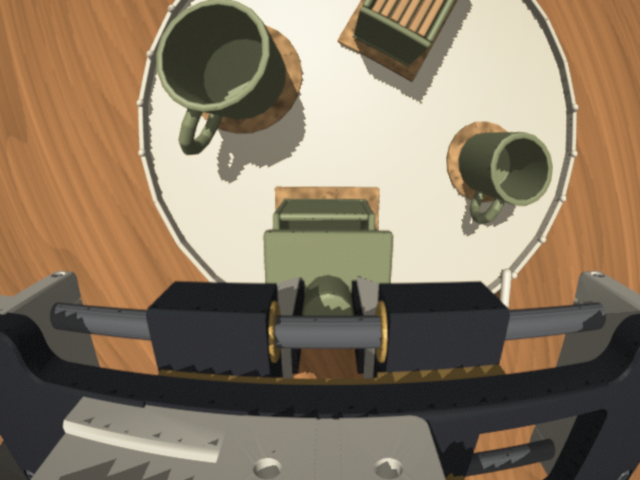

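The picture shows the lid held at (328,260), square with the caddy below it at (325,225). The mug, espresso cup and box all stand on their coasters.

send_rows --targets '[{"translation": [0.15, -0.2, 0.6], "spin": 0, "jaw": 0.1}, {"translation": [0.15, -0.2, 1.3], "spin": 0, "jaw": 0.1}, {"translation": [0.15, -0.2, 2], "spin": 0, "jaw": 0.1}, {"translation": [0.15, -0.2, 2.3], "spin": 0, "jaw": 0.1}, {"translation": [0.15, -0.2, 2.3], "spin": 0, "jaw": 0.1}]'

```text
time: 32.2
tool_pos: [0.4785, 0.1321, 0.0839]
tool_rot: [-3.14, 0.001, 1.144]
contact_force: [0.1, 0.0, -0.9]
opening: 0.0215
grip_force: 15.0
```

send_rows --targets '[{"translation": [0, 0, 0.2], "spin": 0, "jaw": 0.1}, {"translation": [0, 0, 0.4], "spin": 0, "jaw": 0.1}, {"translation": [0, 0, 0.5], "spin": 0, "jaw": 0.1}, {"translation": [0, 0, 0.5], "spin": 0, "jaw": 0.1}, {"translation": [0, 0, 0.5], "spin": 0, "jaw": 0.1}]'

```text
time: 32.7
tool_pos: [0.479, 0.1321, 0.0798]
tool_rot: [3.141, -0.0, 1.144]
contact_force: [-0.2, 0.4, -0.6]
opening: 0.0217
grip_force: 15.0
```

```bash
python3 -c "
from h import *
plan(479.5,132.2,75.8,65.3); print(monitor.observe()['contact_force'])"
```

```text
t 32.7 pos [479.  132.1  79.8] yaw 65.6 ->shift [0.03 0.04 0.4 ] spin 0.3 spin/halfturn 0.3 q6 31.0 grip 15.0 open 21.7
[-0.24844455  0.41550681 -0.57012264]
```

send_rows --targets '[{"translation": [0, 0, 0.2], "spin": 0, "jaw": 0.1}, {"translation": [0, 0, 0.35], "spin": 0, "jaw": 0.1}, {"translation": [0, 0, 0.4], "spin": 0, "jaw": 0.1}, {"translation": [0, 0, 0.4], "spin": 0, "jaw": 0.1}, {"translation": [0, 0, 0.4], "spin": 0, "jaw": 0.1}]'

```text
time: 33.2
tool_pos: [0.4789, 0.132, 0.0757]
tool_rot: [3.142, 0.0, 1.144]
contact_force: [-1.2, -0.4, 0.9]
opening: 0.0211
grip_force: 15.0
```

send_rows --targets '[{"translation": [0, 0, 0], "spin": 0, "jaw": 0.5}, {"translation": [0, 0, 0], "spin": 0, "jaw": 0.5}, {"translation": [0, 0, 0], "spin": 0, "jaw": 0.5}, {"translation": [0, 0, -2], "spin": 0, "jaw": 0.5}, {"translation": [0, 0, -5], "spin": 0, "jaw": 0.5}]'

```text
time: 33.7
tool_pos: [0.4777, 0.1319, 0.1248]
tool_rot: [-3.138, 0.002, 1.144]
contact_force: [0.4, 0.4, 0.3]
opening: 0.0459
grip_force: 0.0
```

send_rows --targets '[{"translation": [0, 0, -4], "spin": 0, "jaw": 0.5}, {"translation": [0, 0, -8], "spin": 0, "jaw": 0.5}, {"translation": [-4, 0, -8], "spin": 0, "jaw": 0.5}, {"translation": [-5, 0, -8], "spin": 0, "jaw": 0.5}, {"translation": [-5, 0, -8], "spin": 0, "jaw": 0.5}]'

```text
time: 34.2
tool_pos: [0.4577, 0.0857, 0.2057]
tool_rot: [-3.141, 0.0, 1.142]
contact_force: [-0.4, -0.4, -1.3]
opening: 0.0458
grip_force: 0.0
```

```bash
python3 -c "
from h import *
im,d,X=wcloud('w12'); cork(im,d,X)
for x,y in ((479.5,132.2),(475.8,261.9),(610.8,135.9),(606,266)): wfind(X,d,x,y,60,zlo=20,zhi=110)
g=(d>0)&(X[...,2]>66)&(X[...,2]<78)&(np.hypot(X[...,0]-479,X[...,1]-132)<48); print('plate',np.percentile(X[g][:,2],[5,50,95]),cv2.minAreaRect(X[g][:,:2].astype(np.float32)))
im,d=read_camera('top'); X=cloud('top',d)*1000; wfind(X,d,772,-150,70,zlo=20)
"
```

```text
cork px [378.  25.] 977 z 7.8 mean [580.1 236.5] rect [587.8 251.5] [62. 60.] 37.6
cork px [289.  59.] 1147 z 7.9 mean [488.  238.6] rect [488.5 243.3] [81. 38.] 33.5
cork px [431. 102.] 653 z 7.8 mean [595.1 146.4] rect [598.1 146.9] [59. 27.] 48.4
cork px [341. 138.] 557 z 7.7 mean [500.6 147.6] rect [503.9 140. ] [ 53. 103.] 20.9
px [328. 166.] 5640 zt 96.1 rect [478.7 132.1] [21. 21.] 20.3 circ [478.9 132.2] 11.1 farthest [40. 14.] 70.0
px [254.  39.] 4146 zt 83.4 rect [473.3 256.7] [51. 62.] 60.9 circ [475.7 261.3] 31.1 farthest [-40. -34.] 45.0
px [461. 107.] 2414 zt 66.6 rect [610.2 135.8] [45. 44.] 57.2 circ [610.5 135.7] 22.8 farthest [-33. -27.] 45.0
px [379.  12.] 1276 zt 64.5 rect [576.1 233.8] [20. 44.] 67.6 circ [579.5 242.1] 22.2 farthest [-19.  21.] 54.0
plate [70.43825924 71.74243236 72.9412383 ] ((478.9574279785156, 132.34451293945312), (60.02219009399414, 60.53843307495117), 65.0821762084961)
px [359. 143.] 1319 zt 52.7 rect [ 773.6 -149.4] [107. 109.] 58.4 circ [ 773.7 -148.8] 55.1 farthest [ 40. -38.] 44.0
```

View pics/w12.png

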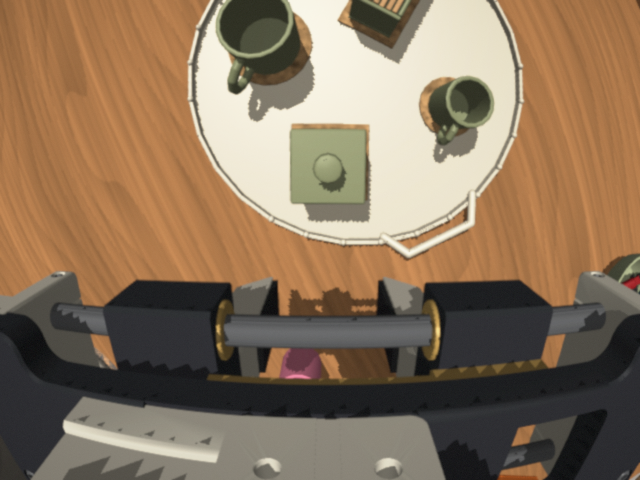

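The final picture shows the lid seated at (328,166): plate at 71.7 mm, knob top at 96 mm, centred and square within about 1 mm. The mug (256,35), espresso cup (461,105) and box (380,10) are centred on their coasters, and the bowl has not moved.

```bash
python3 -c "
from h import *
print(job.hand_in())"
```

```text
the job is handed in; nothing more can be done
None
```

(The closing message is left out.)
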